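# Close the tubs and stand the bottles back in their tray

## Robot

A 6-joint arm with a two-finger parallel gripper is mounted at the origin on the work surface. World frame = base frame: x ahead of the robot, y to its left, z up, the work surface at z = 0. Lengths are in m, angles in rad, forces in N, time in s.
With the tool pointing down it reaches from about 0.325 to 0.9 m from the base axis. Payload 6.1 kg.
Tool frame: the origin (TCP) lies midway between the tips of the shut fingers; the grasp point (between the pads) lies 19 mm behind it; z points along the fingers, y is the line along which they close (so a half turn about z gives the same grasp; the last joint's range is limited). The gripper opens to 85 mm and grips with 20 to 120 N. Pads are 22 mm wide; open, the fingers measure 114 mm over their backs; the gripper's body (76 mm by 85 mm) begins 54 mm behind the grasp point. The pads swing forward as they close: fully open they stand 13 mm farther back than shut.
Start: joints at [-1.449, 0.22, 1.526, -0, 1.395, -0.126], TCP at [0.153, -0.606, 0.231] pointing down, gripper open.
Joint ranges: [-2.98, 2.98], [-0.91, 2.08], [0.09, 2.57], [-1.24, 4.39], [0.2, 2.65], [-2.68, 2.68]. Speed limits (rad/s): [2.57, 2.57, 3.01, 3.14, 3.14, 3.14].

## Interface

Orientations are given as a unit quaternion [x, y, z, w].
In Python, from rig import manip gives the robot as it stands.
- The arm moves only by the tool apply_moves, never from a script. Its argument "motion" is a list of rows, each a list of 3 entries, a list of its own where there are three numbers: the shift along the tool's x, y, z in m, then the turn about the tool's z in degrees, then the opening, from -1 (shut) to 1 (fully open). A call has 1 to 20 rows; each row shifts and turns the commanded pose from where the row before left it, along the tool's axes as they then stand; what a row does not reach is not made up. A row lasts 1/12 s, in which the tool goes at most 41.7 mm and 7.16 degrees, less where a joint would pass 70% of its speed; a pose out of reach is approached as far as the arm can. A call is refused whole if a number of a shift passes 0.0417 or a number of a turn 7.16, either way. A call with a gripper value outside its range is refused whole. The fingers move at their own pace and stop on an object; "grip_force" is the grip in N (left out, the last holds). Time passes only in rows, so rows that do not move let the fingers close. It gives the time, the measured TCP pose, the force, the opening and the grip force at its end, in the units of the state.
- manip.read_state(): the state, without advancing time (a new reading comes with each control period).
- manip.read_camera(name): name is "scene" or "top"; returns a dict with "image" (480x640x3 uint8, blue, green, red), "z_map" (480x640 float32, m along the optical axis (not along the pixel's ray), 0 where there is no reading), "mtx" (3x3 intrinsics, pixels), "R" (3x3) and "t" (3): a world point X has camera coordinates R X + t. Camera axes: x right, y down, z forward; pixel columns grow to the right and rows downward; lengths in m; the calibration is good to about 2 mm. A picture is of the moment at which its call begins.
- manip.job_done(): hands the job in; it is judged then, once.
The state is a dict: "t": time; "joints": joint angles; "qd": joint speeds; "tau": joint torques, N m; "eef_pos": TCP position; "eef_rot": TCP orientation; "wrist_force": force on the tool from outside, world axes, zero at the start; "wrist_torque": the same for the moment, N m; "gripper_width": finger opening in m; "grip_force": force on a finger pad.
Only numpy, scipy, OpenCV 4.12 (cv2) and the standard library are available. Lean on these libraries where they do the work, as an engineer would, in place of code of your own. Each camera call takes 0.05 s, during which the arm holds its last target. There are 200 camera calls.

## Task

Tidy the lab bench after the run: put every lid lying about on the tub it fits, seated flat all round (a tub whose lid is missing just stays open). Stand the bottles that lie on the bench upright in the bottle tray, in one row with those already there. Knock over none of the standing bottles or tubs, and do not shove the tube rack or the stack of dishes aside.

Things in the scene. Friction and masses are not known exactly. Their poses are not given: they have to be found in the camera images.
- tub_large: Large round tub, 96 mm across, 60 mm tall. Loose, open at the top, off-white plastic, 4 mm wall, 5 mm floor, about 300 g. Origin: centre of the underside, z up.
- tub_small: Small round tub, 72 mm across, 50 mm tall. Loose, open at the top, off-white plastic, 4 mm wall, 5 mm floor, about 300 g. Origin: centre of the underside, z up.
- tub_oblong: Oblong tub, 104 mm (x) by 64 mm (y), 55 mm tall. Loose, open at the top, off-white plastic, 4 mm wall, 5 mm floor, about 300 g. Origin: centre of the underside, z up.
- lid_large: Large round lid, flange 106 mm across, for the large round tub. Off-white plastic, 60 g, lies rib up. From below: plug 7 mm deep (4 mm clear all round inside the mouth), 5 mm flange that rests on the rim, central grip rib 50 (x) by 14 (y) mm, 26 mm tall, top 38 mm over the origin. Origin: centre of the plug's underside, z up; seated, 7 mm below the rim. May be absent.
- lid_small: Small round lid, flange 82 mm across, for the small round tub. Off-white plastic, 60 g, lies rib up. From below: plug 7 mm deep (4 mm clear all round inside the mouth), 5 mm flange that rests on the rim, central grip rib 50 (x) by 14 (y) mm, 26 mm tall, top 38 mm over the origin. Origin: centre of the plug's underside, z up; seated, 7 mm below the rim. May be absent.
- lid_oblong: Oblong lid, flange 114 mm (x) by 74 mm (y), for the oblong tub. Off-white plastic, 60 g, lies rib up. From below: plug 7 mm deep (4 mm clear all round inside the mouth), 5 mm flange that rests on the rim, central grip rib 50 (x) by 14 (y) mm, 26 mm tall, top 38 mm over the origin. Origin: centre of the plug's underside, z up; seated, 7 mm below the rim. May be absent.
- bottle_1: Square off-white plastic bottle, 56 x 56 mm, body 90 mm tall, then a neck and a grey round cap 34 mm across; 125 mm tall in all, 220 g. Origin: centre of the square body, 45 mm from the base; z points from base to cap. At the start it lies on its side on the bench in front of the tray, a flat side down.
- bottle_2: Square off-white plastic bottle, 56 x 56 mm, body 90 mm tall, then a neck and a grey round cap 34 mm across; 125 mm tall in all, 220 g. Origin: centre of the square body, 45 mm from the base; z points from base to cap. At the start it lies on its side on the bench in front of the tray, a flat side down.
- standing_1: Square off-white plastic bottle, 56 x 56 mm, body 90 mm tall, then a neck and a grey round cap 34 mm across; 125 mm tall in all, 220 g. Origin: centre of the square body, 45 mm from the base; z points from base to cap. Already stands in the tray. May be absent.
- standing_2: Square off-white plastic bottle, 56 x 56 mm, body 90 mm tall, then a neck and a grey round cap 34 mm across; 125 mm tall in all, 220 g. Origin: centre of the square body, 45 mm from the base; z points from base to cap. Already stands in the tray. May be absent.
- standing_3: Square off-white plastic bottle, 56 x 56 mm, body 90 mm tall, then a neck and a grey round cap 34 mm across; 125 mm tall in all, 220 g. Origin: centre of the square body, 45 mm from the base; z points from base to cap. Already stands in the tray. May be absent.
- standing_4: Square off-white plastic bottle, 56 x 56 mm, body 90 mm tall, then a neck and a grey round cap 34 mm across; 125 mm tall in all, 220 g. Origin: centre of the square body, 45 mm from the base; z points from base to cap. Already stands in the tray. May be absent.
- bottle_tray: Shallow grey tray, fixed, 104 mm (x) by 450 mm (y) outside, rim 18 mm tall, wall 5 mm, floor 5 mm thick: a lane for one row of four bottles about 105 mm apart along y (y = -0.158, -0.053, 0.053, 0.158 m). Origin: centre of its underside.
- tube_rack: Bystander: blue tube rack, 96 x 58 mm, 52 mm tall, loose. Origin: centre of the underside.
- dishes: Bystander: stack of three culture dishes, 88 mm across, 45 mm tall, loose. Origin: centre of the underside.
Mind the look-alikes: they are no part of the job. What is shaped like the tub_large but pink is not meant.

How it is judged:
By the outcome, as a careful person would: the job done as asked, in the order asked, and still so for the second after the job is handed in, with the robot touching nothing.
Of lid_large, lid_small, lid_oblong only 2 to 3 are there at a start; the rules pass over those that are not, and their reading is None.
Of standing_1, standing_2, standing_3, standing_4 only 1 to 2 are there at a start; the rules pass over those that are not, and their reading is None.
At some moment in a run one of lid_large, lid_small, lid_oblong may be knocked a few centimetres aside while the robot is not near it.
It also fails if it takes over 210 s, if anything falls off the work surface, if the arm or the gripper's body presses on something with over 40 N, if the wrist force passes 120 N, or if a joint passes its speed limit or range.

## Working session

There is one attempt and no reset: what is moved stays moved. The work goes in short steps, Python scripts to look and compute and a tool call to move; the robot and the scene stay as the last step left them, time stands still between calls to the robot, and variables do not carry over. Pictures are saved under pics/ and viewed, at most 14 in all, crops included, and the job is handed in when it is done.

Besides the shell and the picture viewer there is one more tool, called after "Call:" as name(argument=value, ...) on one line, values as JSON. apply_moves: Moves the arm, as the interface text tells. Its arguments: {"type":"object","properties":{"motion":{"type":"array"},"grip_force":{"type":"number"}},"required":["motion"]}

```bash
mkdir -p pics; cat > h.py <<'E'
import numpy as np, cv2
from rig import manip
def cloud(c):
    z=c['z_map']; K=c['mtx']; v,u=np.mgrid[:480,:640]
    P=np.stack([(u-K[0,2])*z/K[0,0],(v-K[1,2])*z/K[1,1],z],-1)
    W=(P-c['t'])@c['R']; W[z==0]=np.nan
    return W
E
python3 - <<'E'
from h import *
for n in('top','scene'):
    c=manip.read_camera(n); cv2.imwrite(f'pics/{n}0.png',c['image']); np.savez(f'{n}0.npz',**c)
    print(n,c['mtx'].round(1).tolist(),(-c['R'].T@c['t']).round(3),c['R'].round(2).tolist())
s=manip.read_state();print(s)
E
```

```text
top [[450.1, 0.0, 311.1], [0.0, 450.1, 236.5], [0.0, 0.0, 1.0]] [ 0.389 -0.12   0.99 ] [[-0.03, -1.0, -0.03], [-0.99, 0.03, -0.12], [0.12, 0.03, -0.99]]
scene [[623.4, 0.0, 326.3], [0.0, 623.4, 227.1], [0.0, 0.0, 1.0]] [1.291 0.418 1.199] [[-0.53, 0.85, -0.0], [0.65, 0.41, -0.64], [-0.54, -0.34, -0.77]]
{'t': 0.1, 'joints': array([-1.44909289e+00,  2.21163224e-01,  1.52753181e+00,  1.12241739e-05,
        1.39469824e+00, -1.26131871e-01]), 'qd': array([-0.00264052,  0.00047137, -0.00384148,  0.0002932 ,  0.00061635,
       -0.00115335]), 'tau': array([ 7.22093810e-04, -4.98242748e+01, -3.90548551e+01, -1.98910093e-04,
        5.66432078e-03,  1.24429158e-05]), 'eef_pos': array([ 0.15322823, -0.6053477 ,  0.23028017]), 'eef_rot': array([ 9.92331747e-01,  1.23599727e-01,  7.51787776e-06, -9.00296275e-04]), 'wrist_force': array([ 0.01588028, -0.05528694, -0.18356627]), 'wrist_torque': array([ 0.00778911,  0.04107187, -0.01571914]), 'grip_force': 0.0, 'gripper_width': 0.08531843131317898}
```

View pics/top0.png

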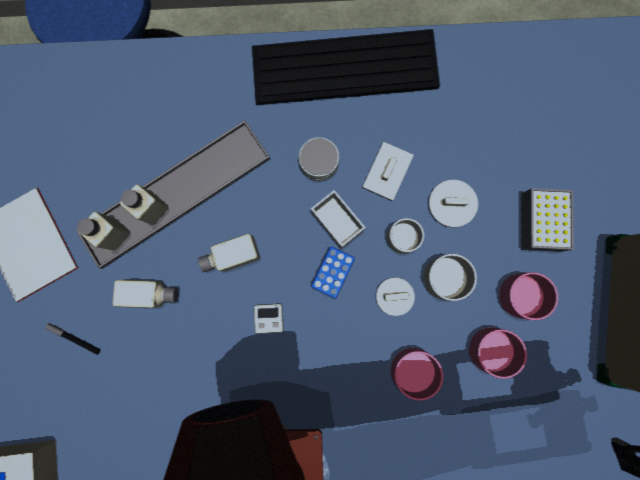

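View pics/scene0.png

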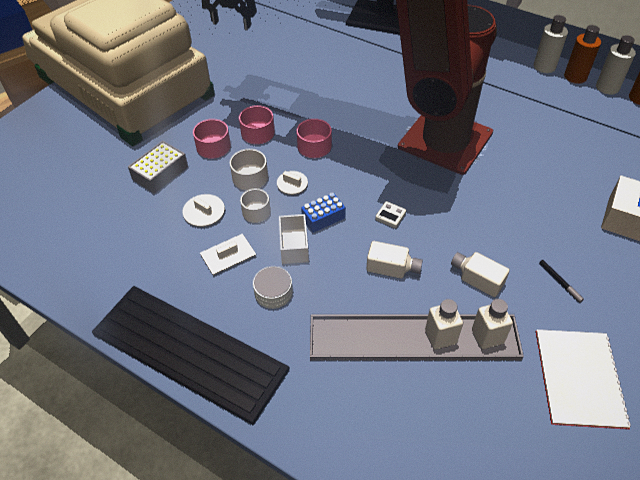

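Top view: lids are at (453,203) large, (395,297) small and (388,171) oblong. White tubs are at (452,277) large, (406,236) small and (338,219) oblong. Lying bottles are at (234,253) and (139,293), and standing bottles at (103,230) and (143,203), in the left end of the tray.

Candidates for tub_large: off-white (452,277) and pink (529,296), (500,353), (418,374). The off-white one fits, since pink is excluded. I'll confirm it in a crop.

```bash
cat >> h.py <<'E'
def seg(c,u,v,r,lo,hi):
    W=cloud(c)[max(v-r,0):v+r,max(u-r,0):u+r].reshape(-1,3); return W[(W[:,2]>lo)&(W[:,2]<hi)]
def rect(P):
    (cx,cy),(w,h),a=cv2.minAreaRect((P[:,:2]*1000).astype(np.float32))
    if w<h: w,h,a=h,w,a+90
    return round(cx,1),round(cy,1),round(w,1),round(h,1),round((a+90)%180-90,1),len(P),round(float(np.median(P[:,2]))*1000,1)
def circ(P):
    Q=P[:,:2]*1000
    A=np.c_[2*Q,np.ones(len(Q))]; s=np.linalg.lstsq(A,(Q**2).sum(1),rcond=None)[0]
    (a,b),r=cv2.minEnclosingCircle(Q.astype(np.float32))
    return s[:2].round(1),round((s[2]+s[:2]@s[:2])**.5,1),'enc',round(a,1),round(b,1),round(r,1),len(P),round(float(np.median(P[:,2]))*1000,1)
E
python3 - <<'E'
from h import *
T=dict(np.load('top0.npz'));S=dict(np.load('scene0.npz'))
I=T['image'];cv2.imwrite('pics/crop.png',cv2.resize(I[140:400,290:590],None,fx=2.3,fy=2.3,interpolation=cv2.INTER_CUBIC))
for n,a,b in (('large',(453,203),(204,210)),('small',(395,297),(292,182)),('obl',(388,171),(228,253))):
  for c,p in((T,a),(S,b)):
    print('lid',n,'rib',rect(seg(c,*p,18,.03,.05)),'fl',rect(seg(c,*p,32,.006,.018)))
for n,a,b,h in (('large',(452,277),(249,170),.06),('small',(406,236),(255,206),.05)):
  for c,p in((T,a),(S,b)): print('tub',n,circ(seg(c,*p,30 if n=='large' else 24,h-.006,h+.008)))
for c,p in((T,(338,219)),(S,(293,238))): print('tub obl',rect(seg(c,*p,32,.047,.062)))
for n,a,b in (('A',(234,253),(390,260)),('B',(139,293),(485,273))):
  for c,p in((T,a),(S,b)): print('bot',n,rect(seg(c,*p,34,.05,.062)),'cap',rect(seg(c,*p,50,.03,.0485)))
for a,b in (((103,230),(447,308)),((143,203),(497,308))):
  for c,p in((T,a),(S,b)): print('stand cap',rect(seg(c,*p,36,.122,.14)))
for c,p in((T,(178,195)),(S,(415,338))):print('tray',rect(seg(c,*p,115,.014,.022)))
for n,p,r in (('dish',(319,158),26),('rackblue',(333,272),34)):
  P=seg(T,*p,r,.035,.065);print(n,rect(P))
E
```

```text
lid large rib (573.4, -404.6, 49.3, 14.6, 83.5, 163, 37.3) fl (571.8, -404.7, 109.1, 105.6, -22.0, 1625, 12.0)
lid large rib (574.3, -402.2, 51.2, 18.1, 87.5, 100, 35.4) fl (573.4, -396.8, 216.2, 150.4, 37.4, 914, 10.9)
lid small rib (374.8, -268.6, 50.3, 13.9, -85.9, 162, 37.3) fl (379.6, -288.2, 120.9, 81.2, -76.6, 1003, 11.8)
lid small rib (376.2, -265.6, 51.0, 16.8, -84.9, 97, 36.6) fl (375.0, -278.1, 240.1, 165.1, 27.5, 577, 11.0)
lid obl rib (651.8, -267.5, 51.8, 13.5, -28.5, 149, 37.3) fl (651.7, -267.3, 115.5, 74.0, -26.4, 1522, 12.0)
lid obl rib (652.4, -265.1, 48.9, 19.1, -25.5, 118, 36.3) fl (638.0, -279.7, 179.9, 156.7, 36.1, 1091, 10.9)
tub large (array([ 411.4, -379.8]), np.float64(45.7), 'enc', 410.8, -380.1, 48.2, 333, 59.3)
tub large (array([ 413.9, -389.4]), np.float64(50.8), 'enc', 431.1, -401.1, 105.2, 223, 57.9)
tub small (array([ 501.9, -293.4]), np.float64(33.7), 'enc', 502.3, -293.9, 36.2, 219, 49.5)
tub small (array([ 502.8, -290.9]), np.float64(33.7), 'enc', 502.9, -292.0, 38.7, 167, 47.8)
tub obl (535.6, -142.1, 104.4, 86.5, 36.8, 348, 54.6)
tub obl (550.8,
[... 173 characters left out ...]
73.3, 723, 55.2) cap (467.0, 24.3, 254.7, 90.7, 80.5, 393, 40.2)
bot B (396.2, 279.2, 91.2, 55.3, 86.1, 1107, 55.0) cap (413.4, 290.2, 184.1, 99.8, 53.0, 366, 41.2)
bot B (397.4, 281.2, 91.6, 59.2, 87.2, 765, 55.3) cap (451.0, 261.9, 165.1, 126.0, -3.2, 391, 40.4)
stand cap (555.8, 303.6, 134.1, 33.5, -58.7, 435, 129.3)
stand cap (585.3, 264.0, 34.3, 32.9, -4.7, 210, 129.3)
stand cap (583.5, 261.2, 33.6, 31.9, 84.9, 236, 129.5)
stand cap (530.9, 348.8, 34.6, 33.0, -38.0, 216, 129.2)
tray (626.1, 189.8, 522.2, 464.4, -4.2, 1955, 17.5)
tray (513.0, 133.7, 477.4, 374.0, -57.4, 1391, 17.1)
dish (678.7, -114.7, 86.9, 85.8, 87.0, 1261, 44.6)
rackblue (444.0, -144.6, 127.8, 58.0, -27.4, 1312, 45.1)
```

View pics/crop.png

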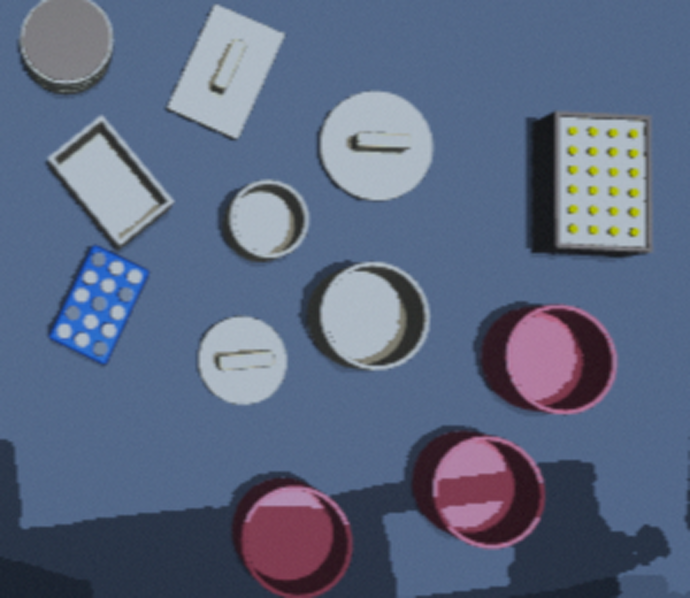

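The crop confirms it: the large off-white tub is the one meant, and all three lids are present. Next is the planning helper and the refined tray and oblong tub poses.

```bash
cat >> h.py <<'E'
def pose():
    s=manip.read_state(); x,y,z,w=s['eef_rot']; p=np.array(s['eef_pos'])*1000
    return s,p,np.degrees(np.arctan2(2*(x*y+z*w),1-2*(y*y+z*z)))
def plan(X,Y,Z,psi,frm=None,N=None):
    """N equal rows from pose frm (x,y,z,psi; default measured) to target; turn applied with row"""
    if frm is None: s,p,a=pose(); frm=(*p,a)
    x,y,z,a=frm; d=-((psi-a+180)%360-180)   # + turn about tool z lowers psi
    N=N or int(np.ceil(max(np.linalg.norm([X-x,Y-y,Z-z])/38,abs(d)/6.8,1)))
    M=np.zeros((2,2))
    for k in range(N):
        t=np.radians(a-d/N*(k)); M+=[[np.cos(t),np.sin(t)],[np.sin(t),-np.cos(t)]]
    ab=np.linalg.solve(M,[X-x,Y-y])
    print('from',np.round(frm,1),'N',N,'row mm',ab.round(2),round((z-Z)/N,2),'turn',round(d/N,2),'j6end',round(np.degrees(np.arctan2(Y,X))+90-psi))
    return X,Y,Z,psi
E
python3 - <<'E'
from h import *
T=dict(np.load('top0.npz'));S=dict(np.load('scene0.npz'))
def big(c,u,v,r,lo,hi):
    W=cloud(c); m=((W[...,2]>lo)&(W[...,2]<hi)).astype(np.uint8); k=np.zeros_like(m);cv2.circle(k,(u,v),r,1,-1);m&=k
    n,L,st,_=cv2.connectedComponentsWithStats(cv2.dilate(m,np.ones((3,3))));i=1+st[1:,4].argmax();return W[(L==i)&(m>0)]
print(rect(big(T,338,219,40,.05,.062)),rect(big(S,293,238,45,.05,.062)))
for c,p in((T,(178,195)),(S,(415,338))):
    P=big(c,*p,125,.003,.021);print('tray',rect(P))
for c,p in((T,(234,253)),(T,(139,293))):
    I=c['image'][p[1]-40:p[1]+40,p[0]-50:p[0]+50];W=cloud(c)[p[1]-40:p[1]+40,p[0]-50:p[0]+50]
    m=(W[...,2]>.025)&(W[...,2]<.0485)&(I.max(-1)<150);print('cap',rect(W[m]))
q=plan(375.5,-267,120,94.5); plan(375.5,-267,13,94.5,q)
E
```

```text
(542.3, -150.8, 104.5, 64.5, 37.2, 329, 54.7) (541.6, -149.1, 110.3, 64.0, 37.1, 217, 53.9)
tray (619.4, 221.7, 484.2, 162.4, -63.2, 6393, 5.7)
tray (561.8, 199.7, 519.8, 427.3, -77.7, 7311, 6.0)
cap (472.5, 87.5, 125.8, 56.6, -73.2, 290, 40.6)
cap (395.3, 259.5, 119.5, 56.1, 87.0, 305, 40.0)
from [ 153.2 -605.3  230.3   14.2] N 12 row mm [36.46 -3.64] 9.19 turn -6.69 j6end -40
from [ 375.5 -267.   120.    94.5] N 3 row mm [0. 0.] 35.67 turn -0.0 j6end -40
```

Call:
apply_moves(motion=[[[0.0365,-0.0036,0.009],-6.69,1],[[0.0365,-0.0036,0.009],-6.69,1],[[0.0365,-0.0036,0.009],-6.69,1],[[0.0365,-0.0036,0.009],-6.69,1],[[0.0365,-0.0036,0.009],-6.69,1],[[0.0365,-0.0036,0.009],-6.69,1],[[0.0365,-0.0036,0.009],-6.69,0.5],[[0.0365,-0.0036,0.009],-6.69,0],[[0.0365,-0.0036,0.009],-6.69,0],[[0.0365,-0.0036,0.009],-6.69,0],[[0.0365,-0.0036,0.009],-6.69,0],[[0.0365,-0.0036,0.009],-6.69,0],[[0,0,0],0,0],[[0,0,0],0,0]])

```text
t: 1.27
eef_pos: [0.3755, -0.2652, 0.1222]
eef_rot: [0.678, 0.735, 0.0, -0.001]
wrist_force: [0.5, -0.6, -0.1]
gripper_width: 0.0429
grip_force: 0.0
```

```bash
python3 - <<'E'
from h import *
print(manip.read_state()['t'],manip.read_state()['gripper_width'])
T=manip.read_camera('top');S=manip.read_camera('scene');cv2.imwrite('pics/s1.png',S['image'])
print(rect(seg(S,292,182,18,.03,.045)))
plan(375.5,-267,60,94.5)
E
```

```text
1.2667 0.04292966992305637
(374.9, -265.7, 49.7, 19.4, -84.7, 100, 35.2)
from [ 376.7 -268.3  123.9   94.4] N 2 row mm [ 0.71 -0.53] 31.93 turn -0.04 j6end -40
```

Call:
apply_moves(motion=[[[0,0,0.035],0,0],[[0,0,0.035],0,0],[[0,0,0.028],0,0],[[0,0,0.01],0,0],[[0,0,0],0,0],[[0,0,0],0,0]])

```text
t: 1.87
eef_pos: [0.3765, -0.2687, 0.0159]
eef_rot: [0.68, 0.734, -0.0, 0.0]
wrist_force: [-0.5, -0.5, 0.6]
gripper_width: 0.043
grip_force: 0.0
```

```bash
python3 - <<'E'
from h import *
for i in range(3):
  s,p,a=pose();print(s['t'],p.round(1),a,s['wrist_force'])
  S=manip.read_camera('scene')
print(rect(seg(S,292,182,22,.03,.045)))
E
```

```text
1.8667 [ 376.5 -268.7   15.9] 94.39075411909869 [-0.53137241 -0.5118968   0.5522569 ]
1.9167 [ 377.2 -269.2   16.8] 94.41259178836158 [0.34174181 0.44866887 0.03499802]
1.9667 [ 377.6 -269.3   17.3] 94.4321587116145 [-0.53696952  0.32145814  0.24587453]
(380.6, -262.5, 59.6, 45.0, 27.5, 120, 35.7)
```

Call:
apply_moves(motion=[[[0,0,0.002],0,-1],[[0,0,0],0,-1],[[0,0,0],0,-1],[[0,0,0],0,-1],[[0,0,0],0,-1],[[0,0,0],0,-1]], grip_force=50)

```text
t: 2.52
eef_pos: [0.3769, -0.2682, 0.0143]
eef_rot: [0.679, 0.734, -0.0, 0.001]
wrist_force: [-0.5, 0.2, 6.7]
gripper_width: 0.0132
grip_force: 49.6
```

```bash
python3 - <<'E'
from h import *
s,p,a=pose();print(s['t'],p.round(1),a,s['wrist_force'],s['gripper_width'])
q=plan(p[0],p[1],110,a); q=plan(502.2,-293,110,a,q); plan(502.2,-293,61,a,q)
E
```

```text
2.5167 [ 376.9 -268.2   14.3] 94.481734402019 [-0.48639714  0.21943297  6.72829729] 0.013224138241284275
from [ 376.9 -268.2   14.3   94.5] N 3 row mm [0. 0.] -31.89 turn -0.0 j6end -40
from [ 376.9 -268.2  110.    94.5] N 4 row mm [-8.63 30.74] 0.0 turn -0.0 j6end -35
from [ 502.2 -293.   110.    94.5] N 2 row mm [0. 0.] 24.5 turn -0.0 j6end -35
```

Call:
apply_moves(motion=[[[0,0,-0.016],0,-1],[[0,0,-0.03],0,-1],[[0,0,-0.03],0,-1],[[-0.0085,0.0318,0],0,-1],[[-0.0085,0.0318,0],0,-1],[[-0.0085,0.0318,0],0,-1],[[-0.0085,0.0318,0],0,-1],[[0,0,0],0,-1],[[0,0,0],0,-1],[[0,0,0],0,-1]])

```text
t: 3.35
eef_pos: [0.5049, -0.2908, 0.0884]
eef_rot: [0.679, 0.734, -0.0, -0.001]
wrist_force: [-0.2, 0.4, -0.3]
gripper_width: 0.0126
grip_force: 49.1
```

```bash
python3 - <<'E'
from h import *
S=manip.read_camera('scene');T=manip.read_camera('top')
s,p,a=pose();print(s['t'],p.round(1),a,s['wrist_force'],s['gripper_width'])
cv2.imwrite('pics/m1.png',np.hstack([cv2.resize(S['image'][120:260,180:340],None,fx=2.5,fy=2.5),cv2.resize(T['image'][170:310,330:490],None,fx=2.5,fy=2.5)]))
for c,q,r in((S,(255,190),60),(T,(406,226),45)):
    P=seg(c,*q,r,.07,.096); P=P[np.hypot(P[:,0]-.502,P[:,1]+.293)<.06];print(rect(P),circ(P))
E
```

```text
3.45 [ 504.5 -291.    88.9] 94.46444942462935 [-0.61878218 -0.72200032 -0.78968045] 0.013254572880813243
(508.8, -285.2, 80.5, 75.7, -37.3, 439, 85.3) (array([ 505.5, -287.8]), np.float64(31.1), 'enc', 504.2, -288.1, 43.2, 439, 85.3)
(489.0, -272.0, 62.0, 33.1, 23.6, 287, 86.4) (array([ 491.9, -277.3]), np.float64(17.8), 'enc', 494.3, -284.0, 31.2, 287, 86.4)
```

View pics/m1.png

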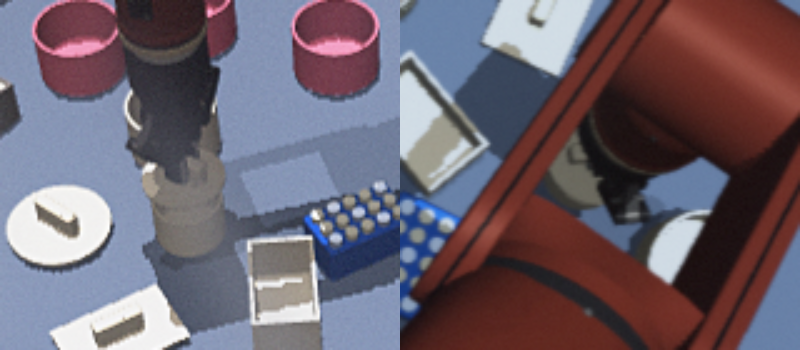

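Scene: the lid is held level over the small tub. I'll nudge it 2.5 mm and lower it.

Call:
apply_moves(motion=[[[-0.0025,0,0.01],0,-1],[[0,0,0.01],0,-1],[[0,0,0.004],0,-1],[[0,0,0.003],0,-1],[[0,0,0.003],0,-1],[[0,0,0.002],0,-1],[[0,0,0],0,-1],[[0,0,0],0,-1]])

```text
t: 4.12
eef_pos: [0.5055, -0.2939, 0.0574]
eef_rot: [0.679, 0.734, -0.0, -0.0]
wrist_force: [-3.0, 1.2, 2.5]
gripper_width: 0.0129
grip_force: 49.5
```

```bash
python3 - <<'E'
from h import *
S=manip.read_camera('scene');s,p,a=pose();print(s['t'],p.round(1),a,s['wrist_force'],s['gripper_width'])
P=seg(S,255,195,60,.045,.062); P=P[np.hypot(P[:,0]-.502,P[:,1]+.293)<.06];print(rect(P),circ(P))
E
```

```text
4.1667 [ 505.5 -293.9   57.4] 94.4800177985953 [-3.05015617  0.83446757  2.67192212] 0.012927815307247298
(510.6, -286.0, 81.7, 72.9, -37.7, 419, 54.3) (array([ 506.3, -290.9]), np.float64(31.4), 'enc', 508.0, -291.6, 42.6, 419, 54.3)
```

Call:
apply_moves(motion=[[[0,0,0],0,-0.4],[[0,0,0],0,0],[[0,0,0],0,0],[[0,0,0],0,0],[[0,0,-0.01],0,0],[[0,0,-0.025],0,0],[[0,0,-0.03],0,0],[[0,0,0],0,0]])

```text
t: 4.83
eef_pos: [0.5093, -0.2965, 0.1295]
eef_rot: [0.679, 0.734, 0.0, 0.005]
wrist_force: [1.2, -1.5, 1.2]
gripper_width: 0.0426
grip_force: 0.0
```

```bash
python3 - <<'E'
from h import *
S=manip.read_camera('scene')
P=seg(S,255,195,60,.045,.062); P=P[np.hypot(P[:,0]-.503,P[:,1]+.293)<.05];print('small fl',rect(P),circ(P))
print('rib',rect(seg(S,255,190,30,.07,.09)))
print('large',rect(seg(S,204,210,18,.03,.05)),'obl',rect(seg(S,228,253,18,.03,.05)))
q=plan(575.5,-404,120,85);plan(575.5,-404,14,85,q)
E
```

```text
small fl (506.0, -291.4, 83.7, 79.1, 5.7, 500, 54.1) (array([ 504.7, -291.5]), np.float64(31.4), 'enc', 505.4, -292.5, 43.2, 500, 54.1)
rib (507.6, -290.8, 53.2, 19.8, 86.8, 129, 78.5)
large (573.3, -402.2, 52.8, 17.9, 85.6, 102, 35.9) obl (652.4, -264.4, 48.7, 18.1, -28.8, 122, 36.2)
from [ 508.5 -295.9  127.3   94.5] N 4 row mm [-27.31  16.32] 1.83 turn 2.37 j6end -30
from [ 575.5 -404.   120.    85. ] N 3 row mm [0. 0.] 35.33 turn 0.0 j6end -30
```

Call:
apply_moves(motion=[[[-0.0273,0.017,0],2.37,0],[[-0.0273,0.017,0],2.37,0],[[-0.0273,0.017,0],2.37,0],[[-0.0273,0.017,0],2.37,0],[[0,0,0.03],0,0],[[0,0,0.03],0,0],[[0,0,0],0,0],[[0,0,0],0,0],[[0,0,0],0,0],[[0,0,0],0,0]])

```text
t: 5.72
eef_pos: [0.5768, -0.4026, 0.0649]
eef_rot: [0.737, 0.676, 0.0, 0.002]
wrist_force: [0.2, 0.1, -0.5]
gripper_width: 0.0426
grip_force: 0.0
```

```bash
python3 - <<'E'
from h import *
S=manip.read_camera('scene');s,p,a=pose();print(s['wrist_force'],p,a)
print('large',rect(seg(S,204,210,18,.03,.05)))
q=plan(575.5,-404,14,85)
E
```

```text
[-1.17272597 -0.09450341  0.36143104] [ 576.85248015 -402.76065261   65.18560312] 85.01757348034383
large (574.4, -403.2, 52.6, 17.4, 83.6, 90, 35.8)
from [ 576.9 -402.8   65.2   85. ] N 2 row mm [-0.68 -0.62] 25.59 turn 0.01 j6end -30
```

Call:
apply_moves(motion=[[[-0.001,0,0.025],0,0],[[0,0,0.02],0,0],[[0,0,0.006],0,0],[[0,0,0],0,0],[[0,0,0],0,-1],[[0,0,0],0,-1],[[0,0,0],0,-1],[[0,0,0],0,-1],[[0,0,0],0,-1],[[0,0,0],0,-1]])

```text
t: 6.6
eef_pos: [0.5764, -0.4037, 0.0131]
eef_rot: [0.737, 0.676, 0.0, 0.001]
wrist_force: [-0.8, 0.5, 5.3]
gripper_width: 0.0129
grip_force: 50.3
```

```bash
python3 - <<'E'
from h import *
s,p,a=pose();print(s['wrist_force'],s['gripper_width'])
# camera difference lid->tub (top): 
d=np.array([411.1-573.4,-380-(-404.6)])
q=plan(p[0],p[1],120,a);q=plan(p[0]+d[0],p[1]+d[1],120,a,q)
E
```

```text
[-0.76641538  0.45218312  5.32704378] 0.012938269037190033
from [ 576.4 -403.7   13.1   85. ] N 3 row mm [0. 0.] -35.63 turn -0.0 j6end -30
from [ 576.4 -403.7  120.    85. ] N 5 row mm [  2.07 -32.77] 0.0 turn -0.0 j6end -37
```

Call:
apply_moves(motion=[[[0,0,-0.016],0,-1],[[0,0,-0.03],0,-1],[[0,0,-0.035],0,-1],[[0,0,-0.025],0,-1],[[0.002,-0.0328,0],0,-1],[[0.002,-0.0328,0],0,-1],[[0.002,-0.0328,0],0,-1],[[0.002,-0.0328,0],0,-1],[[0.002,-0.0328,0],0,-1],[[0,0,0.015],0,-1],[[0,0,0],0,-1],[[0,0,0],0,-1],[[0,0,0],0,-1],[[0,0,0],0,-1]])

```text
t: 7.77
eef_pos: [0.4141, -0.3792, 0.1033]
eef_rot: [0.737, 0.676, 0.0, 0.001]
wrist_force: [0.4, -0.7, -0.6]
gripper_width: 0.0131
grip_force: 49.5
```

```bash
python3 - <<'E'
from h import *
S=manip.read_camera('scene');T=manip.read_camera('top')
s,p,a=pose();print(s['t'],p.round(1),a,s['wrist_force'],s['gripper_width'])
for c,q,r in((S,(249,150),70),(T,(452,277),60)):
    P=seg(c,*q,r,.09,.11); P=P[np.hypot(P[:,0]-.414,P[:,1]+.379)<.07];print(rect(P),circ(P))
    P=seg(c,*q,r,.055,.065); P=P[np.hypot(P[:,0]-.411,P[:,1]+.380)<.06];print('tub',len(P),circ(P))
E
```

```text
7.8667 [ 413.9 -379.   102.9] 85.04151499538436 [ 0.39272341  0.72430663 -0.20029321] 0.013285822403134508
(419.0, -374.6, 105.2, 96.0, -43.4, 692, 101.4) (array([ 415.8, -377.7]), np.float64(39.5), 'enc', 415.7, -379.2, 54.6, 692, 101.4)
tub 99 (array([ 412.8, -377.3]), np.float64(45.6), 'enc', 415.7, -373.2, 48.5, 99, 58.4)
(434.4, -354.0, 92.0, 37.3, -42.0, 657, 101.9) (array([ 428.7, -359.3]), np.float64(25.0), 'enc', 427.8, -361.4, 46.4, 657, 101.9)
tub 65 (array([ 411.9, -377. ]), np.float64(43.2), 'enc', 414.1, -343.4, 30.5, 65, 59.2)
```

Call:
apply_moves(motion=[[[0,-0.0005,0.012],0,-1],[[0,0,0.012],0,-1],[[0,0,0.004],0,-1],[[0,0,0.003],0,-1],[[0,0,0.003],0,-1],[[0,0,0.003],0,-1],[[0,0,0],0,-1],[[0,0,0],0,-1]])

```text
t: 8.53
eef_pos: [0.4127, -0.3789, 0.0661]
eef_rot: [0.737, 0.676, -0.0, 0.0]
wrist_force: [-2.0, 3.0, 5.4]
gripper_width: 0.0132
grip_force: 50.2
```

```bash
python3 - <<'E'
from h import *
S=manip.read_camera('scene')
s,p,a=pose();print(s['t'],p.round(1),a,s['wrist_force'],s['gripper_width'])
P=seg(S,249,165,70,.055,.075); P=P[np.hypot(P[:,0]-.414,P[:,1]+.379)<.065];print(rect(P),circ(P))
E
```

```text
8.5833 [ 412.7 -378.9   66.1] 85.00213563808754 [-2.41213524  2.65486066  6.24738337] 0.013169215895553057
(416.7, -374.1, 104.8, 97.9, -37.3, 688, 64.3) (array([ 414. , -377.8]), np.float64(39.6), 'enc', 413.4, -377.5, 55.3, 688, 64.3)
```

Call:
apply_moves(motion=[[[0,0,0],0,-0.4],[[0,0,0],0,0],[[0,0,0],0,0],[[0,0,0],0,0],[[0,0,-0.01],0,0],[[0,0,-0.025],0,0],[[0,0,-0.025],0,0],[[0,0,0],0,0],[[0,0,0],0,0],[[0,0,0],0,0]])

```text
t: 9.42
eef_pos: [0.4124, -0.3785, 0.1254]
eef_rot: [0.737, 0.676, -0.0, 0.0]
wrist_force: [0.1, -0.6, -0.2]
gripper_width: 0.0427
grip_force: 0.0
```

```bash
python3 - <<'E'
from h import *
S=manip.read_camera('scene')
P=seg(S,249,165,70,.055,.075); P=P[np.hypot(P[:,0]-.414,P[:,1]+.379)<.065];print(rect(P),circ(P))
print('obl',rect(seg(S,228,253,18,.03,.05)),'small rib',rect(seg(S,255,190,30,.07,.09)))
q=plan(654,-266.5,120,-27)
E
```

```text
(413.8, -379.0, 111.3, 104.3, 62.1, 815, 64.1) (array([ 412.8, -378.9]), np.float64(39.7), 'enc', 413.7, -380.1, 59.2, 815, 64.1)
obl (653.1, -264.1, 50.4, 19.6, -21.5, 126, 35.7) small rib (474.0, -334.1, 141.0, 81.4, 32.6, 168, 77.5)
from [ 412.  -378.1  124.6   85. ] N 17 row mm [18.31  2.42] 0.27 turn 6.59 j6end 95
```

Call:
apply_moves(motion=[[[0.0183,0.0024,0],6.59,0],[[0.0183,0.0024,0],6.59,0],[[0.0183,0.0024,0],6.59,0],[[0.0183,0.0024,0],6.59,0],[[0.0183,0.0024,0],6.59,0],[[0.0183,0.0024,0],6.59,0],[[0.0183,0.0024,0],6.59,0],[[0.0183,0.0024,0],6.59,0],[[0.0183,0.0024,0],6.59,0],[[0.0183,0.0024,0],6.59,0],[[0.0183,0.0024,0],6.59,0],[[0.0183,0.0024,0],6.59,0],[[0.0183,0.0024,0],6.59,0],[[0.0183,0.0024,0],6.59,0],[[0.0183,0.0024,0],6.59,0],[[0.0183,0.0024,0],6.59,0],[[0.0183,0.0024,0],6.59,0],[[0,0,0.03],0,0],[[0,0,0],0,0],[[0,0,0],0,0]])

```text
t: 11.13
eef_pos: [0.6515, -0.2655, 0.091]
eef_rot: [0.972, -0.233, -0.004, -0.001]
wrist_force: [0.2, 0.2, -0.8]
gripper_width: 0.0429
grip_force: 0.0
```

```bash
python3 - <<'E'
from h import *
S=manip.read_camera('scene');T=manip.read_camera('top')
print('obl',rect(seg(S,228,253,18,.03,.05)))
P=seg(S,255,195,60,.045,.062); P=P[np.hypot(P[:,0]-.503,P[:,1]+.293)<.05];print('small fl',rect(P))
q=plan(654,-266.5,13.5,-27)
E
```

```text
obl (652.0, -266.2, 49.8, 18.9, -26.5, 123, 35.9)
small fl (505.9, -291.0, 81.1, 81.1, -19.6, 502, 54.5)
from [ 653.4 -266.5   94.7  -27. ] N 3 row mm [ 0.16 -0.1 ] 27.08 turn -0.0 j6end 95
```

Call:
apply_moves(motion=[[[0,0,0.035],0,0],[[0,0,0.03],0,0],[[0,0,0.012],0,0],[[0,0,0.004],0,0],[[0,0,0],0,0],[[0,0,0],0,0],[[0,0,0],0,-1],[[0,0,0],0,-1],[[0,0,0],0,-1],[[0,0,0],0,-1],[[0,0,0],0,-1],[[0,0,0],0,-1]])

```text
t: 12.23
eef_pos: [0.6556, -0.2677, 0.0167]
eef_rot: [0.972, -0.234, 0.002, 0.0]
wrist_force: [0.5, -0.8, 5.6]
gripper_width: 0.0128
grip_force: 49.8
```

```bash
python3 - <<'E'
from h import *
s,p,a=pose();print(s['wrist_force'],s['gripper_width'])
# lid offset along tool x at pick (top cam + bias 2,.5)
lid=np.array([651.75+2,-267.4+.5]); o=lid-p[:2]; t=np.radians(a); u=np.array([np.cos(t),np.sin(t)]); al=o@u
psi=37.2; v=np.array([np.cos(np.radians(psi)),np.sin(np.radians(psi))])
tub=np.array([542.3+2,-150.8+.5]); tgt=tub-al*v; print('along',al,'perp',o@[-u[1],u[0]],tgt)
q=plan(p[0],p[1],120,a);q=plan(*tgt,115,psi,q)
E
```

```text
[ 0.53441502 -0.77092735  5.6381144 ] 0.012810070363148145
along -2.0367506054886997 perp -0.1144706284509528 [ 545.92233279 -149.06858239]
from [ 655.6 -267.7   16.7  -27. ] N 3 row mm [ 0. -0.] -34.44 turn -0.0 j6end 95
from [ 655.6 -267.7  120.   -27. ] N 10 row mm [-11.15 -12.87] 0.5 turn -6.42 j6end 38
```

Call:
apply_moves(motion=[[[0,0,-0.016],0,-1],[[0,0,-0.03],0,-1],[[0,0,-0.035],0,-1],[[0,0,-0.02],0,-1],[[-0.0112,-0.0129,0],-6.42,-1],[[-0.0112,-0.0129,0],-6.42,-1],[[-0.0112,-0.0129,0],-6.42,-1],[[-0.0112,-0.0129,0],-6.42,-1],[[-0.0112,-0.0129,0],-6.42,-1],[[-0.0112,-0.0129,0],-6.42,-1],[[-0.0112,-0.0129,0],-6.42,-1],[[-0.0112,-0.0129,0],-6.42,-1],[[-0.0112,-0.0129,0],-6.42,-1],[[-0.0112,-0.0129,0],-6.42,-1],[[0,0,0.015],0,-1],[[0,0,0],0,-1],[[0,0,0],0,-1],[[0,0,0],0,-1],[[0,0,0],0,-1]])

```text
t: 13.82
eef_pos: [0.5448, -0.1484, 0.1013]
eef_rot: [0.948, 0.318, 0.0, 0.0]
wrist_force: [-0.1, -0.9, -0.5]
gripper_width: 0.0132
grip_force: 49.0
```

```bash
python3 - <<'E'
from h import *
S=manip.read_camera('scene');T=manip.read_camera('top')
q=plan(545.9,-149.1,64,37.2)
print(manip.read_state()['wrist_force'])
cv2.imwrite('pics/m3.png',np.hstack([cv2.resize(S['image'][140:300,200:380],None,fx=2.2,fy=2.2),cv2.resize(T['image'][140:300,250:430],None,fx=2.2,fy=2.2)]))
for c,q,r in((S,(293,220),70),(T,(338,215),60)):
    P=seg(c,*q,r,.087,.101); P=P[np.hypot(P[:,0]-.545,P[:,1]+.149)<.08];print(rect(P))
E
```

```text
from [ 544.6 -148.3  101.    37.1] N 1 row mm [0.57 1.39] 36.98 turn -0.05 j6end 38
[ 0.20714475  0.42967021 -0.04930072]
(541.4, -149.3, 119.0, 73.7, 37.2, 738, 95.9)
(542.0, -150.2, 114.1, 73.7, 37.2, 724, 96.4)
```

View pics/m3.png

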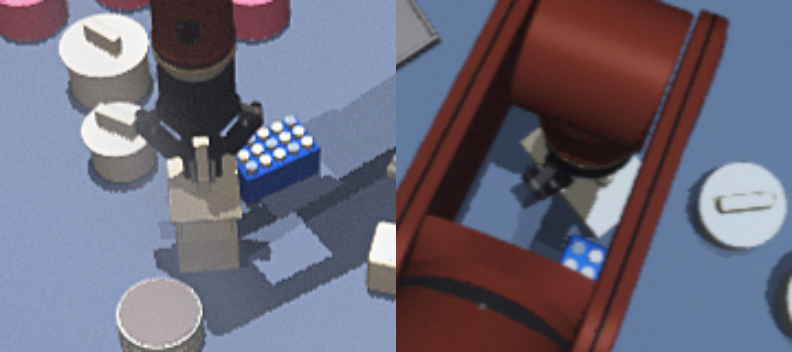

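The oblong lid is aligned to the tub within 1 mm in both cameras, so I'll lower it.

Call:
apply_moves(motion=[[[0,0,0.012],0,-1],[[0,0,0.012],0,-1],[[0,0,0.004],0,-1],[[0,0,0.003],0,-1],[[0,0,0.003],0,-1],[[0,0,0.003],0,-1],[[0,0,0],0,-1],[[0,0,0],0,-1]])

```text
t: 14.58
eef_pos: [0.5441, -0.1482, 0.0647]
eef_rot: [0.948, 0.319, -0.0, 0.0]
wrist_force: [-5.5, 1.7, 8.3]
gripper_width: 0.0134
grip_force: 50.3
```

```bash
python3 - <<'E'
from h import *
S=manip.read_camera('scene')
s,p,a=pose();print(s['t'],p.round(1),a,s['wrist_force'],s['gripper_width'])
P=seg(S,293,230,70,.05,.066); P=P[np.hypot(P[:,0]-.542,P[:,1]+.15)<.075];print(rect(P))
E
```

```text
14.6333 [ 544.1 -148.2   64.6] 37.17423787459809 [-5.98218281  1.0182117   9.00311815] 0.01268420448496445
(536.3, -140.4, 118.6, 94.5, 35.7, 740, 59.1)
```

Call:
apply_moves(motion=[[[0,0,0],0,-0.4],[[0,0,0],0,0],[[0,0,0],0,0],[[0,0,0],0,0],[[0,0,-0.01],0,0],[[0,0,-0.03],0,0],[[0,0,-0.04],0,0],[[0,0,-0.04],0,0],[[0,0,0],0,0],[[0,0,0],0,0]])

```text
t: 15.47
eef_pos: [0.5463, -0.149, 0.1878]
eef_rot: [0.948, 0.319, 0.003, 0.003]
wrist_force: [0.3, -1.1, -0.8]
gripper_width: 0.0428
grip_force: 0.0
```

```bash
cat > tray.py <<'E'
from h import *
S=manip.read_camera('scene')
np.savez('scene1.npz',**S);cv2.imwrite('pics/s2.png',S['image'])
P=seg(S,293,230,60,.052,.066); P=P[np.hypot(P[:,0]-.542,P[:,1]+.15)<.07];print('obl fl',rect(P), P[:,2].std())
for c in(dict(np.load('top0.npz')),dict(np.load('scene0.npz'))):
    W=cloud(c).reshape(-1,3)*1000; A=np.radians(123); 
    # local coords along the caps' line, about (605,235)
    for it in range(3):
        e=np.array([np.cos(A),np.sin(A)]);n=np.array([-e[1],e[0]]);d=W[:,:2]-[620,210]
        s_=d@e;q=d@n
        m=(W[:,2]>14)&(W[:,2]<21)&(abs(q)<90)&(abs(s_)<300)
        r=cv2.minAreaRect(W[m][:,:2].astype(np.float32)); 
        print(m.sum(),[np.round(x,1) for x in r])
        break
    for nme,(x,y) in (('s1',(584.4,262.6)),('s2',(531,348.8))): print(nme,(np.array([x,y])-r[0])@e,(np.array([x,y])-r[0])@n)
E
python3 tray.py
```

```text
obl fl (535.5, -142.7, 121.6, 93.9, 33.6, 1063, 59.2) 0.0025132222046159755
1256 [array([640.6, 180.6]), array([140.8, 537.8]), np.float64(37.0)]
s1 99.32010729906882 2.4539174544725966
s2 200.6972347257668 0.2910409644628814
1244 [array([627.7, 210.9]), array([179.9, 590.5]), np.float64(31.6)]
s1 66.96889916631767 8.120020623237751
s2 168.34602659301564 5.957144133228042
```

```bash
python3 - <<'E'
from h import *
def pj(c,u,v,z):
    d=c['R'].T@np.linalg.inv(c['mtx'])@[u,v,1];o=-c['R'].T@c['t'];return (o+d*(z-o[2])/d[2])[:2]*1000
T=dict(np.load('top0.npz'));S=dict(np.load('scene0.npz'))
for c,L in((S,[(311,315),(519,316),(522,357),(310,359)]),(T,[(246,123),(269,158),(100,267)])):
    P=[pj(c,u,v,.018) for u,v in L];print(np.round(P).tolist())
im=lambda c,x,y,w,h:cv2.resize(c['image'][y:y+h,x:x+w],(3*w,3*h),interpolation=cv2.INTER_CUBIC)
cv2.imwrite('pics/tr.png',im(T,70,110,210,200))
E
```

```text
[[693.0, -0.0], [452.0, 389.0], [544.0, 431.0], [784.0, 56.0]]
[[771.0, 48.0], [688.0, -3.0], [456.0, 373.0]]
```

View pics/tr.png

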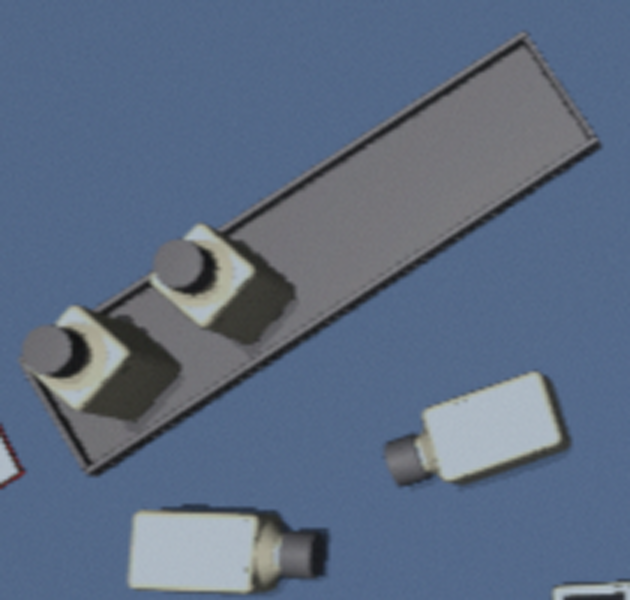

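Tray: slots +0.053 and +0.158 are taken, and the free ones are at about (643,171) and (699,82). The bottle caps are grey cylinders, and a cap grip allows the bottle to swing upright. Next I move over bottle A's cap.

```bash
python3 - <<'E'
from h import *
q=plan(459,137.5,130,107.2);plan(459,137.5,8,107.2,q)
E
```

```text
from [ 544.7 -148.3  185.    37.2] N 11 row mm [ 22.85 -17.66] 5.0 turn -6.37 j6end -1
from [459.  137.5 130.  107.2] N 4 row mm [0. 0.] 30.5 turn -0.0 j6end -1
```

Call:
apply_moves(motion=[[[0.0229,-0.0177,0.005],-6.37,0.2],[[0.0229,-0.0177,0.005],-6.37,0.3],[[0.0229,-0.0177,0.005],-6.37,0.5],[[0.0229,-0.0177,0.005],-6.37,0.5],[[0.0229,-0.0177,0.005],-6.37,0.5],[[0.0229,-0.0177,0.005],-6.37,0.5],[[0.0229,-0.0177,0.005],-6.37,0.5],[[0.0229,-0.0177,0.005],-6.37,0.5],[[0.0229,-0.0177,0.005],-6.37,0.5],[[0.0229,-0.0177,0.005],-6.37,0.5],[[0.0229,-0.0177,0.005],-6.37,0.5],[[0,0,0],0,0.5],[[0,0,0],0,0.5],[[0,0,0],0,0.5]])

```text
t: 16.68
eef_pos: [0.4576, 0.1382, 0.1275]
eef_rot: [0.594, 0.805, -0.001, -0.0]
wrist_force: [0.3, -0.2, -0.5]
gripper_width: 0.0643
grip_force: 0.0
```

```bash
python3 - <<'E'
from h import *
S=manip.read_camera('scene');cv2.imwrite('pics/s3.png',S['image'])
q=plan(459,137.5,8,107.2)
for n,p in(('obl',(293,230)),):
    P=seg(S,*p,45,.055,.066);P=P[np.hypot(P[:,0]-.542,P[:,1]+.15)<.066];print(n,rect(P))
print('small',rect(seg(S,255,192,45,.05,.06)))
for n,p in(('A',(390,260)),('B',(485,273))): print(n,rect(seg(S,*p,34,.05,.062)))
E
```

```text
from [458.2 137.9 127.9 107.1] N 4 row mm [-0.15  0.17] 29.98 turn -0.01 j6end -1
obl (541.3, -148.5, 118.8, 73.8, 37.1, 1013, 59.3)
small (484.1, -287.6, 338.4, 124.1, 58.4, 808, 56.0)
A (478.2, 74.0, 91.6, 60.0, -73.1, 732, 54.7)
B (397.4, 281.6, 92.0, 60.2, 85.2, 774, 55.2)
```

View pics/s3.png

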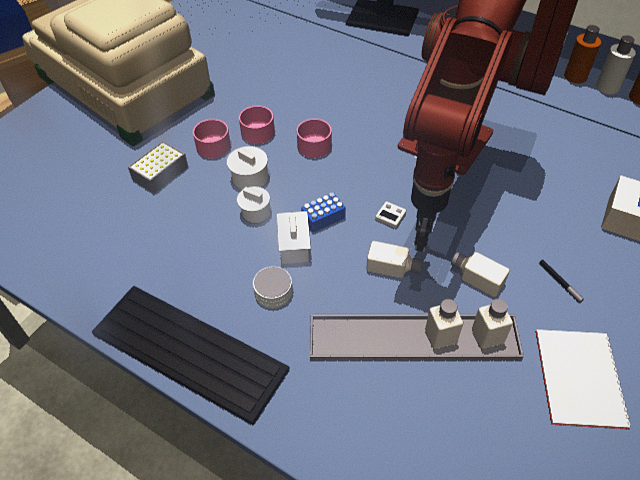

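All three lids are on their tubs and the gripper is above bottle A's cap at about (420,263). I'll descend and grip lightly.

Call:
apply_moves(motion=[[[0,0,0.035],0,0.5],[[0,0,0.035],0,0.5],[[0,0,0.03],0,0.5],[[0,0,0.014],0,0.5],[[0,0,0.005],0,0.5],[[0,0,0],0,0.5],[[0,0,0],0,-1],[[0,0,0],0,-1],[[0,0,0],0,-1],[[0,0,0],0,-1],[[0,0,0],0,-1],[[0,0,0],0,-1]], grip_force=20)

```text
t: 17.73
eef_pos: [0.4594, 0.1387, 0.0107]
eef_rot: [0.593, 0.805, 0.001, 0.001]
wrist_force: [0.5, 0.2, 6.3]
gripper_width: 0.0333
grip_force: 19.8
```

Call:
apply_moves(motion=[[[-0.0018,0,-0.006],0,-1],[[-0.0019,0,-0.006],0,-1],[[-0.0024,0,-0.0056],0,-1],[[-0.0024,0,-0.0056],0,-1],[[-0.0029,0,-0.0053],0,-1],[[-0.003,0,-0.0053],0,-1],[[-0.0035,0,-0.005],0,-1],[[-0.0036,0,-0.005],0,-1],[[-0.004,0,-0.0047],0,-1],[[-0.004,0,-0.0047],0,-1],[[0,0,0],0,-1],[[0,0,0],0,-1]])

```text
t: 18.73
eef_pos: [0.467, 0.11, 0.0628]
eef_rot: [0.593, 0.805, 0.0, 0.0]
wrist_force: [0.9, -0.9, -2.2]
gripper_width: 0.0333
grip_force: 20.2
```

```bash
python3 - <<'E'
from h import *
S=manip.read_camera('scene');s,p,a=pose();print(p,s['wrist_force'],s['wrist_torque'],s['gripper_width'])
cv2.imwrite('pics/b1.png',cv2.resize(S['image'][160:310,320:480],None,fx=3,fy=3))
E
```

```text
[466.6226995  110.12109082  62.47263187] [ 0.14586071  0.67939219 -2.17760312] [0.19045079 0.05568056 0.00383775] 0.03307364794786941
```

View pics/b1.png

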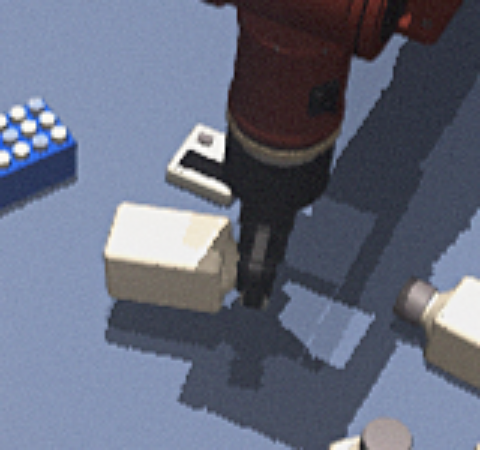

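The bottle came up level, because the 20 N grip on the full cap is too stiff to let it swing. I'll put it down and regrip nearer the cap's end, for a shorter contact and a longer lever.

Call:
apply_moves(motion=[[[0,0,0.02],0,-1],[[0,0,0.02],0,-1],[[0,0,0.008],0,-1],[[0,0,0.003],0,-1],[[0,0,0],0,-1],[[0,0,0],0,-1],[[0,0,0],0,-0.15],[[0,0,0],0,-0.05],[[0,0,0],0,0],[[0,0,0],0,0],[[0.007,0,0],0,0],[[0.006,0,0],0,0],[[0,0,0],0,0],[[0,0,0],0,0]])

```text
t: 19.95
eef_pos: [0.4625, 0.1232, 0.0115]
eef_rot: [0.593, 0.805, -0.0, -0.0]
wrist_force: [0.4, 0.5, -0.5]
gripper_width: 0.0425
grip_force: 0.0
```

```bash
python3 - <<'E'
from h import *
S=manip.read_camera('scene');s,p,a=pose();print(p,a,s['wrist_force'],s['gripper_width'])
P=seg(S,380,255,50,.05,.062);P=P[np.hypot(P[:,0]-.485,P[:,1]-.05)<.08];r=rect(P);print(r)
t=np.radians(a);u=np.array([np.cos(t),np.sin(t)]);d=p[:2]-np.array(r[:2]);print('from base along',d@u+45,'perp',d@[-u[1],u[0]])
E
```

```text
[462.6812205  122.97455034  11.49040313] 107.28608393493916 [-0.11021173  0.44673368 -0.8713606 ] 0.042843249680531464
(487.2, 47.9, 93.4, 60.0, -71.3, 722, 55.0)
from base along 123.9692409918531 perp 1.1034647409636666
```

Call:
apply_moves(motion=[[[0.002,0,0],0,0],[[0,0,0],0,-1],[[0,0,0],0,-1],[[0,0,0],0,-1],[[0,0,0],0,-1],[[0,0,0],0,-1],[[-0.0018,0,-0.006],0,-1],[[-0.0019,0,-0.006],0,-1],[[-0.0024,0,-0.0056],0,-1],[[-0.0024,0,-0.0056],0,-1],[[-0.0029,0,-0.0053],0,-1],[[-0.003,0,-0.0053],0,-1],[[-0.0035,0,-0.005],0,-1],[[-0.0036,0,-0.005],0,-1],[[-0.004,0,-0.0047],0,-1],[[-0.004,0,-0.0047],0,-1],[[0,0,0],0,-1],[[0,0,0],0,-1]], grip_force=20)

```text
t: 21.5
eef_pos: [0.4714, 0.0961, 0.065]
eef_rot: [0.593, 0.805, 0.0, 0.0]
wrist_force: [0.3, 0.1, -0.9]
gripper_width: 0.0325
grip_force: 21.8
```

```bash
cat > tilt.py <<'E'
from h import *
S=manip.read_camera('scene');s,p,a=pose();print(s['t'],p,a,s['wrist_force'],s['gripper_width'])
K=S['mtx'];q=S['R']@(p/1000)+S['t'];u,v=(K@q)[:2]/q[2];u,v=int(u),int(v);print('px',u,v)
W=cloud(S);I=S['image'].astype(int)
m=(W[...,2]>.004)&(I.min(-1)>80)&(np.linalg.norm(W-p/1000,axis=-1)<.16)
m&=(cv2.connectedComponents(m.astype(np.uint8))[1]>0)
P=W[m];t=np.radians(a);e=np.array([np.cos(t),np.sin(t)]);al=(P[:,:2]*1000-p[:2])@e;pe=(P[:,:2]*1000-p[:2])@[-e[1],e[0]]
k=abs(pe)<45;print(k.sum());r=cv2.minAreaRect(np.c_[al[k],P[k,2]*1000].astype(np.float32));print('side (along,z):',[np.round(x,1) for x in r],'z',(P[k,2].min()*1000).round(1),(P[k,2].max()*1000).round(1))
E
python3 tilt.py
```

```text
21.55 [471.10233948  96.25007428  64.71378633] 107.21949187539542 [ 0.82746961  0.06250443 -1.70079471] 0.03277269120168776
px 398 252
1489
side (along,z): [array([  5.6, 102.8]), array([197.5, 306.7]), np.float64(90.0)] z 4.1 201.6
```

The load is partly on the bench now, so the bottle is pivoting. I'll continue the arc.

Call:
apply_moves(motion=[[[-0.0044,0,-0.0043],0,-1],[[-0.0044,0,-0.0043],0,-1],[[-0.0044,0,-0.0042],0,-1],[[-0.0047,0,-0.0034],0,-1],[[-0.0047,0,-0.0034],0,-1],[[-0.0046,0,-0.0034],0,-1],[[-0.0051,0,-0.0027],0,-1],[[-0.0051,0,-0.0027],0,-1],[[-0.0051,0,-0.0027],0,-1],[[0,0,0],0,-1],[[0,0,0],0,-1]])

```text
t: 22.47
eef_pos: [0.4837, 0.0554, 0.0959]
eef_rot: [0.593, 0.805, 0.0, 0.0]
wrist_force: [-0.2, -0.6, -2.7]
gripper_width: 0.0329
grip_force: 24.9
```

```bash
python3 - <<'E'
from h import *
S=manip.read_camera('scene');s,p,a=pose();print(p,s['wrist_force'],s['wrist_torque'],s['gripper_width'])
cv2.imwrite('pics/b2.png',cv2.resize(S['image'][140:300,300:480],None,fx=3,fy=3))
E
```

```text
[483.39481806  55.66157028  95.63352081] [-0.87859541  0.52080053 -2.9764987 ] [0.13707982 0.01139918 0.04016312] 0.03266054314815187
```

View pics/b2.png

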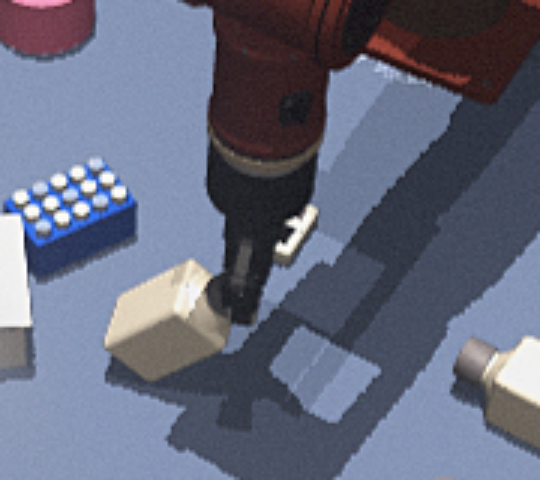

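The bottle is tilted about 35–40° and the pads now hold it by friction. A brisk up/down shake should ratchet it towards hanging upright.

Call:
apply_moves(motion=[[[0,0,-0.03],0,-1],[[0,0,-0.04],0,-1],[[0,0,0.04],0,-1],[[0,0,-0.04],0,-1],[[0,0,0.04],0,-1],[[0,0,-0.04],0,-1],[[0,0,0.04],0,-1],[[0,0,-0.04],0,-1],[[0,0,0.04],0,-1],[[0,0,-0.04],0,-1],[[0,0,0.04],0,-1],[[0,0,-0.04],0,-1],[[0,0,0],0,-1],[[0,0,0],0,-1]])

```text
t: 23.68
eef_pos: [0.4849, 0.0559, 0.1665]
eef_rot: [0.593, 0.805, 0.001, 0.001]
wrist_force: [0.2, 0.1, -1.9]
gripper_width: 0.0326
grip_force: 26.6
```

```bash
python3 - <<'E'
from h import *
S=manip.read_camera('scene');s,p,a=pose();print(p,s['wrist_force'],s['wrist_torque'],s['gripper_width'])
cv2.imwrite('pics/b3.png',cv2.resize(S['image'][140:300,300:480],None,fx=2.5,fy=2.5))
E
```

```text
[484.47877666  55.92525342 166.493542  ] [-0.71469233  0.44743014 -2.16856682] [ 0.00295268 -0.00979859 -0.04076323] 0.032664256493858776
```

View pics/b3.png

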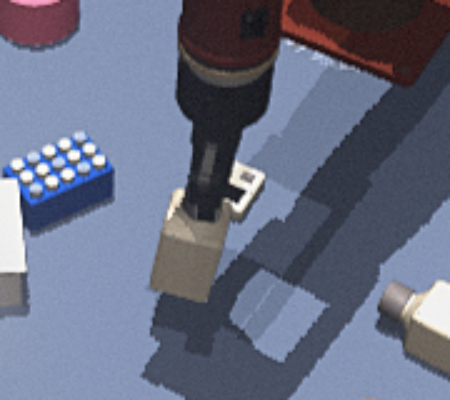

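Nearly upright now, with wrist torque close to zero. I'll measure the tilt and offset in the tool frame and plan the carry to the far free slot.

```bash
cat > hang.py <<'E'
from h import *
def hang():
    S=manip.read_camera('scene');s,p,a=pose();I=S['image'].astype(int)
    W=cloud(S)*1000;t=np.radians(a);e=np.array([np.cos(t),np.sin(t)]);n=np.array([-e[1],e[0]])
    D=W[...,:2]-p[:2];al=D@e;pe=D@n
    m=(abs(al)<75)&(abs(pe)<60)&(W[...,2]>8)&(W[...,2]<p[2]+5)&(I[...,2]>I[...,0]+4)
    nn,L,st,_=cv2.connectedComponentsWithStats(m.astype(np.uint8));m=L==1+st[1:,4].argmax()
    z=W[m][:,2];al=al[m];pe=pe[m];print('pose',p.round(1),round(a,1),'f',s['wrist_force'].round(1),s['wrist_torque'].round(3),'n',m.sum(),'z',np.percentile(z,[1,99]).round(1))
    for lo in np.arange(np.percentile(z,1)+4,np.percentile(z,99),14):
        k=(z>lo)&(z<lo+14)
        if k.sum()>20: print(lo.round(),'along',np.percentile(al[k],[2,98]).round(1),'perp',np.percentile(pe[k],[2,50,98]).round(1))
    return p,a
if __name__=='__main__': hang()
E
python3 - <<'E'
from hang import *
p,a=hang()
q=plan(699,82,175,122.)
E
```

```text
pose [484.1  55.9 166.4] 107.3 f [-0.1 -0.9 -2.7] [-0.023  0.021  0.027] n 857 z [ 62.6 156.9]
67.0 along [-43.6   8.4] perp [-31.9 -27.2 -23.5]
81.0 along [-40.7   9.3] perp [-31.3 -27.5 -23.4]
95.0 along [-40.6  11. ] perp [-31.9 -27.7 -22.9]
109.0 along [-37.4  13. ] perp [-31.3 -27.7 -24.1]
123.0 along [-36.5  16.6] perp [-31.2 -27.3 -22.6]
137.0 along [-36.2  16.7] perp [-29.4 -17.4  21.7]
151.0 along [-28.5   2.8] perp [-22.8 -13.9   6.3]
from [484.1  55.9 166.4 107.3] N 6 row mm [-10.25  34.69] -1.43 turn -2.46 j6end -25
```

```bash
python3 - <<'E'
from hang import *
q=plan(694,89.5,160,122.,N=9)
E
```

```text
from [484.1  55.9 166.4 107.3] N 9 row mm [-6.01 22.91] 0.71 turn -1.64 j6end -25
```

Call:
apply_moves(motion=[[[-0.006,0.0229,0],-1.64,-1],[[-0.006,0.0229,0],-1.64,-1],[[-0.006,0.0229,0],-1.64,-1],[[-0.006,0.0229,0],-1.64,-1],[[-0.006,0.0229,0],-1.64,-1],[[-0.006,0.0229,0],-1.64,-1],[[-0.006,0.0229,0],-1.64,-1],[[-0.006,0.0229,0],-1.64,-1],[[-0.006,0.0229,0],-1.64,-1],[[0,0,0.02],0,-1],[[0,0,0.015],0,-1],[[0,0,0],0,-1],[[0,0,0],0,-1]])

```text
t: 24.87
eef_pos: [0.691, 0.0894, 0.1285]
eef_rot: [0.485, 0.875, -0.001, -0.002]
wrist_force: [0.4, 0.0, -2.3]
gripper_width: 0.0329
grip_force: 26.6
```

```bash
python3 hang.py
```

```text
pose [692.2  89.3 130.2] 122.0 f [-0.4 -0.8 -1.4] [0.045 0.023 0.015] n 955 z [ 16.9 120.1]
21.0 along [-43.1   7.7] perp [-27.5 -25.6 -22.8]
35.0 along [-43.1   9.6] perp [-28.2 -25.8  15.6]
49.0 along [-41.   11.1] perp [-29.4 -25.9  10.7]
63.0 along [-41.  13.] perp [-28.9 -26.    6.7]
77.0 along [-38.8  14.7] perp [-28.7 -25.7  16.6]
91.0 along [-36.8  18.4] perp [-28.6 -24.7  15.9]
105.0 along [-34.7  11.8] perp [-27.  -14.2  24.1]
```

Call:
apply_moves(motion=[[[0.001,0,0.01],0,-1],[[0.001,0,0.006],0,-1],[[0,0,0.002],0,-1],[[0,0,0.002],0,-1],[[0,0,0.001],0,-1],[[0,0,0.001],0,-1],[[0,0,0],0,-1]])

```text
t: 25.5
eef_pos: [0.6971, 0.0897, 0.117]
eef_rot: [0.485, 0.874, 0.002, 0.006]
wrist_force: [-2.7, -4.2, 21.9]
gripper_width: 0.0324
grip_force: 30.1
```

```bash
python3 hang.py
```

```text
pose [697.   89.8 117. ] 122.0 f [-2.3 -3.6 21.6] [-0.726  0.412 -0.082] n 1003 z [ 12.1 109.5]
16.0 along [-74.6  10. ] perp [-49.  -25.   51.3]
30.0 along [-40.9  11.8] perp [-28.3 -25.6 -21.6]
44.0 along [-40.9  13.3] perp [-28.9 -25.5  17.1]
58.0 along [-38.7  13. ] perp [-28.9 -26.5   4.5]
72.0 along [-38.8  16.5] perp [-28.9 -26.9   8.9]
86.0 along [-36.7  16.8] perp [-29.1 -19.   23.5]
100.0 along [-34.6  -3.8] perp [-23.6 -11.   17.4]
```

Contact with the tray floor. I'll ease off 2 mm and release.

Call:
apply_moves(motion=[[[0,0,-0.002],0,-1],[[0,0,-0.001],0,-1],[[0,0,0],0,-0.2],[[0,0,0],0,-0.1],[[0,0,0],0,0],[[0,0,0],0,0],[[0,0,0],0,0.2],[[0,0,0],0,0.2],[[0,0,0],0,0.2]])

```text
t: 26.3
eef_pos: [0.6921, 0.0912, 0.1114]
eef_rot: [0.485, 0.875, -0.0, -0.0]
wrist_force: [0.4, -0.5, 0.7]
gripper_width: 0.0515
grip_force: 0.0
```

```bash
python3 hang.py
```

```text
pose [692.1  91.2 111.4] 122.0 f [-0.2  0.7 -0.4] [-0.071 -0.029  0.031] n 806 z [ 11.4 106.2]
15.0 along [-65.2   6.3] perp [-30.8 -27.4  48. ]
29.0 along [-45.6   5.8] perp [-30.7 -27.6 -24.5]
43.0 along [-46.7   5.5] perp [-30.3 -27.5 -24.5]
57.0 along [-46.7   7.1] perp [-30.2 -27.6 -24.8]
71.0 along [-46.6   6.8] perp [-30.  -27.4 -24.1]
85.0 along [-46.7   4.5] perp [-29.5 -20.3  22.9]
99.0 along [-40.4 -11.9] perp [-24.  -14.4   1.5]
```

Bottle A stands upright at about (703,74), with no tilt. Next I rise and go to bottle B.

Call:
apply_moves(motion=[[[0,0,-0.01],0,0.3],[[0,0,-0.025],0,0.3],[[0,0,-0.035],0,0.3],[[0,0,-0.02],0,0.3],[[0,0,0],0,0.3],[[0,0,0],0,0.3],[[0,0,0],0,0.3]])

```text
t: 26.93
eef_pos: [0.692, 0.0912, 0.2016]
eef_rot: [0.485, 0.875, -0.0, -0.0]
wrist_force: [0.2, -1.3, 0.2]
gripper_width: 0.0555
grip_force: 0.0
```

```bash
python3 - <<'E'
from h import *
S=manip.read_camera('scene');print('B',rect(seg(S,485,273,34,.05,.062)))
print('capA',rect(seg(S,350,300,45,.122,.136)))
q=plan(393,197,110,86.5)
E
```

```text
B (397.0, 275.1, 105.2, 59.6, 83.8, 782, 55.0)
capA (703.9, 75.0, 33.1, 32.6, 33.2, 207, 128.9)
from [691.4  91.1 200.5 122. ] N 9 row mm [ 20.88 -29.01] 10.05 turn 3.94 j6end 30
```

Call:
apply_moves(motion=[[[0.0209,-0.029,0.01],3.94,0.3],[[0.0209,-0.029,0.01],3.94,0.3],[[0.0209,-0.029,0.01],3.94,0.3],[[0.0209,-0.029,0.01],3.94,0.3],[[0.0209,-0.029,0.01],3.94,0.3],[[0.0209,-0.029,0.01],3.94,0.3],[[0.0209,-0.029,0.01],3.94,0.3],[[0.0209,-0.029,0.01],3.94,0.3],[[0.0209,-0.029,0.01],3.94,0.3],[[0,0,0],0,0.3],[[0,0,0],0,0.3],[[0,0,0],0,0.3],[[0,0,0],0,0.3]])

```text
t: 28.07
eef_pos: [0.3948, 0.1967, 0.112]
eef_rot: [0.728, 0.685, 0.0, 0.0]
wrist_force: [1.1, -0.1, 0.0]
gripper_width: 0.0553
grip_force: 0.0
```

```bash
python3 - <<'E'
from h import *
S=manip.read_camera('scene')
P=seg(S,485,273,34,.05,.062);P=P[np.hypot(P[:,0]-.396,P[:,1]-.279)<.065];r=rect(P);print('B',r)
s,p,a=pose();d=np.array([np.cos(np.radians(-93.5)),np.sin(np.radians(-93.5))]);D=p[:2]-np.array([398.2,279.7]);print('along',D@d+45,D@[-d[1],d[0]])
plan(393,197,10,86.5)
E
```

```text
B (396.9, 281.5, 92.2, 59.5, 86.7, 769, 55.2)
along 128.10787359783848 1.9270989282294064
from [395.  196.6 112.1  86.5] N 3 row mm [ 0.08 -0.69] 34.04 turn -0.0 j6end 30
```

Call:
apply_moves(motion=[[[0,-0.0015,0.035],0,0.3],[[0,0,0.035],0,0.3],[[0,0,0.022],0,0.3],[[0,0,0.0095],0,0.3],[[0,0,0],0,0.3],[[0,0,0],0,0.3],[[0,0,0],0,-1],[[0,0,0],0,-1],[[0,0,0],0,-1],[[0,0,0],0,-1],[[0,0,0],0,-1],[[0,0,0],0,-1]], grip_force=20)

```text
t: 29.12
eef_pos: [0.3941, 0.1973, 0.0117]
eef_rot: [0.728, 0.686, 0.001, 0.001]
wrist_force: [1.2, -2.8, 6.0]
gripper_width: 0.0331
grip_force: 19.7
```

Call:
apply_moves(motion=[[[0.0018,0,-0.006],0,-1],[[0.0019,0,-0.006],0,-1],[[0.0024,0,-0.0056],0,-1],[[0.0024,0,-0.0056],0,-1],[[0.0029,0,-0.0053],0,-1],[[0.003,0,-0.0053],0,-1],[[0.0035,0,-0.005],0,-1],[[0.0036,0,-0.005],0,-1],[[0.004,0,-0.0047],0,-1],[[0.004,0,-0.0047],0,-1],[[0,0,0],0,-1]])

```text
t: 30.03
eef_pos: [0.3949, 0.2277, 0.0647]
eef_rot: [0.728, 0.686, 0.001, 0.0]
wrist_force: [-0.3, 0.4, -1.3]
gripper_width: 0.0328
grip_force: 21.3
```

```bash
python3 hang.py
```

```text
pose [394.7 227.2  64.1] 86.6 f [-0.2  0.6 -1.4] [-0.127 -0.103 -0.085] n 229 z [24.8 68.6]
29.0 along [37.7 73.3] perp [-28.5 -25.6 -21.3]
43.0 along [28.6 74.3] perp [-29.7 -25.7 -16.4]
57.0 along [27.  72.9] perp [-28.2 -24.3 -11.5]
```

Same behaviour as bottle A: it is pivoting. I'll continue the arc, then shake.

Call:
apply_moves(motion=[[[0.0044,0,-0.0043],0,-1],[[0.0044,0,-0.0043],0,-1],[[0.0044,0,-0.0042],0,-1],[[0.0047,0,-0.0034],0,-1],[[0.0047,0,-0.0034],0,-1],[[0.0046,0,-0.0034],0,-1],[[0.0051,0,-0.0027],0,-1],[[0.0051,0,-0.0027],0,-1],[[0.0051,0,-0.0027],0,-1],[[0,0,0],0,-1],[[0,0,0],0,-1]])

```text
t: 31.0
eef_pos: [0.3967, 0.2694, 0.0947]
eef_rot: [0.728, 0.686, 0.0, 0.0]
wrist_force: [1.3, -0.6, -2.3]
gripper_width: 0.0326
grip_force: 23.7
```

Call:
apply_moves(motion=[[[0,0,-0.03],0,-1],[[0,0,-0.04],0,-1],[[0,0,0.04],0,-1],[[0,0,-0.04],0,-1],[[0,0,0.04],0,-1],[[0,0,-0.04],0,-1],[[0,0,0.04],0,-1],[[0,0,-0.04],0,-1],[[0,0,0.04],0,-1],[[0,0,-0.04],0,-1],[[0,0,0.04],0,-1],[[0,0,-0.04],0,-1],[[0,0,0],0,-1],[[0,0,0],0,-1]])

```text
t: 32.17
eef_pos: [0.398, 0.2695, 0.1654]
eef_rot: [0.728, 0.685, 0.001, 0.0]
wrist_force: [0.9, 0.8, -1.9]
gripper_width: 0.0326
grip_force: 24.7
```

```bash
python3 hang.py
```

```text
pose [397.7 269.3 165.3] 86.5 f [ 1.8  0.6 -3.3] [0.046 0.005 0.001] n 1009 z [ 60.2 157.9]
64.0 along [-16.3  35.9] perp [-29.9 -26.    1.7]
78.0 along [-17.2  35.7] perp [-29.5 -26.1  10.8]
92.0 along [-17.4  35.8] perp [-30.7 -26.3   9.7]
106.0 along [-18.   35.4] perp [-30.1 -26.3   7. ]
120.0 along [-18.5  35.4] perp [-29.7 -26.9  13. ]
134.0 along [-19.6  34.8] perp [-29.4 -18.8  22.9]
148.0 along [-9.  27.4] perp [-20.7 -13.    7.9]
```

```bash
python3 - <<'E'
from h import *
q=plan(560,125,205,122,N=10);plan(648,163.5,160,122,q,N=5)
E
```

```text
from [397.7 269.3 165.3  86.5] N 10 row mm [-17.88  12.93] -3.97 turn -3.55 j6end -19
from [560 125 205 122] N 5 row mm [-2.8  19.01] 9.0 turn 0.0 j6end -18
```

Call:
apply_moves(motion=[[[-0.0179,0.0129,-0.004],-3.55,-1],[[-0.0179,0.0129,-0.004],-3.55,-1],[[-0.0179,0.0129,-0.004],-3.55,-1],[[-0.0179,0.0129,-0.004],-3.55,-1],[[-0.0179,0.0129,-0.004],-3.55,-1],[[-0.0179,0.0129,-0.004],-3.55,-1],[[-0.0179,0.0129,-0.004],-3.55,-1],[[-0.0179,0.0129,-0.004],-3.55,-1],[[-0.0179,0.0129,-0.004],-3.55,-1],[[-0.0179,0.0129,-0.004],-3.55,-1],[[-0.0028,0.019,0],0,-1],[[-0.0028,0.019,0.005],0,-1],[[-0.0028,0.019,0.015],0,-1],[[-0.0028,0.019,0.02],0,-1],[[-0.0028,0.019,0.02],0,-1],[[0,0,0.01],0,-1],[[0,0,0],0,-1],[[0,0,0],0,-1],[[0,0,0],0,-1]])

```text
t: 33.8
eef_pos: [0.6469, 0.1629, 0.1362]
eef_rot: [0.485, 0.875, 0.001, 0.001]
wrist_force: [0.0, -0.6, -1.6]
gripper_width: 0.0329
grip_force: 24.5
```

```bash
python3 hang.py
```

```text
pose [647.3 162.9 136.7] 122.0 f [ 0.4 -0.9 -2.2] [-0.004  0.024  0.07 ] n 1004 z [ 13.5 123.1]
18.0 along [-60.6  71.5] perp [-26.4  45.5  47.9]
32.0 along [-19.1  35.2] perp [-29.6 -26.8  -3.1]
46.0 along [-19.5  34.1] perp [-29.7 -26.6   2.1]
60.0 along [-19.8  33.9] perp [-29.6 -27.1   8.8]
74.0 along [-20.2  34.5] perp [-29.5 -27.   13.4]
88.0 along [-20.5  33.7] perp [-30.  -27.   -5.7]
102.0 along [-20.5  34. ] perp [-29.5 -20.8  22.2]
116.0 along [-17.8  32. ] perp [-26.6 -15.2  17.7]
```

Call:
apply_moves(motion=[[[0,0,0.01],0,-1],[[0,0,0.005],0,-1],[[0,0,0.001],0,-1],[[0,0,0],0,-1],[[0,0,0],0,-1]])

```text
t: 34.27
eef_pos: [0.6466, 0.163, 0.1184]
eef_rot: [0.485, 0.875, -0.0, -0.0]
wrist_force: [-0.9, 1.0, -2.0]
gripper_width: 0.033
grip_force: 24.5
```

Call:
apply_moves(motion=[[[0,0,0.001],0,-1],[[0,0,0.001],0,-1],[[0,0,0],0,-1]])

```text
t: 34.52
eef_pos: [0.6469, 0.1631, 0.1166]
eef_rot: [0.484, 0.875, 0.0, 0.0]
wrist_force: [0.7, 1.0, -0.8]
gripper_width: 0.033
grip_force: 24.6
```

```bash
python3 hang.py
```

```text
pose [646.9 163.2 116.7] 122.0 f [ 0.3 -0.4 -2.2] [-0.023 -0.146 -0.011] n 971 z [ 11.3 103.5]
15.0 along [-62.9  69.9] perp [-29.6 -26.1  48.8]
29.0 along [-19.8  34.4] perp [-30.3 -27.8  13.6]
43.0 along [-20.1  33.4] perp [-30.6 -27.3  -2. ]
57.0 along [-20.3  33.8] perp [-30.  -27.7   6.1]
71.0 along [-21.   32.9] perp [-30.4 -27.6  12.4]
85.0 along [-20.4  33.6] perp [-29.1 -18.   22.9]
99.0 along [-13.3  28.5] perp [-20.  -13.7   4.5]
```

Call:
apply_moves(motion=[[[0,0,0.001],0,-1],[[0,0,0.001],0,-1],[[0,0,0],0,-1],[[0,0,0],0,-1]])

```text
t: 34.9
eef_pos: [0.6473, 0.1633, 0.1166]
eef_rot: [0.484, 0.875, 0.0, 0.001]
wrist_force: [-3.3, -0.5, 7.4]
gripper_width: 0.0327
grip_force: 25.3
```

Contact at 7 N. Release and lift away.

Call:
apply_moves(motion=[[[0,0,0],0,-0.2],[[0,0,0],0,-0.1],[[0,0,0],0,0],[[0,0,0],0,0.1],[[0,0,0],0,0.2],[[0,0,0],0,0.2],[[0,0,-0.01],0,0.2],[[0,0,-0.03],0,0.2],[[0,0,-0.04],0,0.2],[[0,0,-0.04],0,0.2],[[-0.02,-0.035,0],0,0.2],[[-0.02,-0.035,0],0,0.2],[[-0.02,-0.035,0],0,0.2],[[-0.02,-0.035,0],0,0.2],[[-0.02,-0.035,0],0,0.2],[[-0.02,-0.035,0],0,0.2],[[0,0,0],0,0.2],[[0,0,0],0,0.2]])

```text
t: 36.4
eef_pos: [0.532, -0.0519, 0.2358]
eef_rot: [0.486, 0.874, 0.0, 0.001]
wrist_force: [0.5, -0.3, -0.9]
gripper_width: 0.0512
grip_force: 0.0
```

```bash
python3 - <<'E'
from h import *
S=manip.read_camera('scene');cv2.imwrite('pics/f.png',S['image'])
s,p,a=pose();print(s['t'],p)
for n,q in(('A',(350,312)),('B',(395,312)),('s1',(447,308)),('s2',(497,308))): print(n,rect(seg(S,*q,22,.122,.136)))
for n,q,c,h,r in(('large',(249,165),(.413,-.379),.065,.056),('small',(255,195),(.504,-.292),.055,.043),('obl',(293,230),(.542,-.15),.06,.063)):
    P=seg(S,*q,60,h-.006,h+.004);P=P[np.hypot(P[:,0]-c[0],P[:,1]-c[1])<r];A=np.c_[P[:,:2]-c,np.ones(len(P))];f=np.linalg.lstsq(A,P[:,2],rcond=None)[0];print(n,rect(P),'tilt deg',np.degrees(np.hypot(*f[:2])).round(2))
E
```

```text
36.45 [532.58350296 -50.6747607  235.64630478]
A (703.3, 75.5, 34.2, 32.2, -6.6, 203, 128.9)
B (644.2, 171.1, 32.8, 32.5, 43.9, 211, 128.9)
s1 (584.3, 263.3, 33.9, 32.3, 16.2, 209, 129.1)
s2 (530.0, 349.1, 34.8, 32.7, -1.9, 213, 129.2)
large (411.9, -379.7, 106.3, 105.9, -76.4, 732, 64.3) tilt deg 0.27
small (506.1, -290.3, 80.3, 78.5, -16.7, 451, 54.0) tilt deg 0.04
obl (540.8, -148.9, 120.4, 73.8, 37.3, 985, 59.3) tilt deg 0.17
```

View pics/f.png

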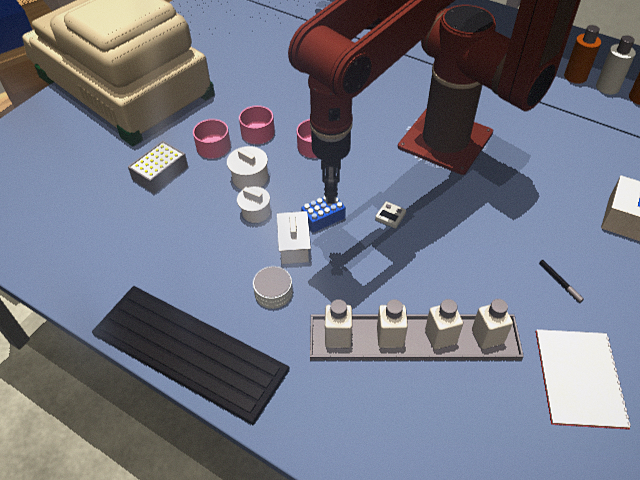

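The picture shows four bottles upright in one row in the tray (caps at (338,309), (394,309), (448,307) and (497,307)). All three lids are flat on their tubs (tilt under 0.3°), and the rack and dishes are where they were. Handing in.

```bash
python3 -c "
from rig import manip
print(manip.job_done())"
```

```text
the job is handed in; nothing more can be done
None
```

The job is handed in at about 36 s: all three lids sit flat on their tubs, both loose bottles stand upright in the tray in one row with the two already there, and nothing was knocked over or shoved aside.

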